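Pop open the push-to-open bottle cabinet

TASK

Open the wider of the two handleless cabinets so that the bottles in it can be reached: press its door in near the free edge until the catch lets go, back off and let the spring push the door ajar, then swing the door wide open, about square to the cabinet or further, with a finger behind its free edge. Use only the fingertips or the outside of the fingers and firm but not hard pushes, and do not pinch the door. Leave the narrow cabinet shut, pick up nothing and leave everything else where it stands, and finish with the hand clear.

Things in the scene. Friction and masses are not known exactly. Their poses are not given: they have to be found in the camera images.
- wide_cabinet: Wider of two plywood cabinets with handleless push-to-open doors: 150 mm deep, 200 wide, 176 tall, fixed. One wooden door covers its front, hinged on the left as one faces it; 16 mm thick, its inner face 6 mm before the carcass, its top edge at 174 mm height. Origin: centre of the underside; x points inward from the front, z up; the carcass front is at x = -75 mm.
- wide_door (a joint): Door angle, rad: 0 shut, grows as it opens to the stop at 1.75; pressed in it stops at -0.030 (6 mm at the free edge). The catch lets go with the free edge about 4 mm in, at about 6 N near that edge; as the finger backs off, a spring drives the door to about 0.35 (free edge 65 mm out). Then it swings with light friction and stays where it is left.
- wide_catch (a joint): Angle of the steel hook inside the wide cabinet that holds a pin on the door (hidden while shut, at 76 mm height on the free side, with the spring plunger at 48 mm), rad: 0 to 0.05 holding, springs to 0.5 when it has let go and stays there (pushing the door shut does not catch it again).
- wide_press (a point): Point on the outer face of the wide door, 30 mm in from the free (right-hand) edge and 34 mm below the door's top edge: a good place to press, inward along the cabinet's x. It moves with the door; its axes are the door's, parallel to the cabinet's when shut.
- wide_edge (a point): Point on the outer face of the wide door, at its free edge, 34 mm below its top edge. It moves with the door.
- wide_hinge (a point): Point on the upright hinge axis of the wide door, on the door's inner face, 194 mm from its free edge, at 140 mm height like wide_press. Its axes turn with the door: x from outer to inner face, -y along the door to its free edge.
- narrow_cabinet: The narrower cabinet of the same build: 150 mm deep, 130 mm wide, 176 mm tall, its door hinged on the right. It stays shut. Origin: centre of its underside; x points inward from its front, z up.
- narrow_door (a joint): Hinge angle of the narrow cabinet's door, rad: 0 shut and caught; -0.046 pressed in fully (this releases it), grows as it opens.
- bottle_a: Bystander, to be left alone: dropper bottle stowed inside the wide cabinet; 38 mm across, 102 mm tall. Origin: centre of its underside.
- bottle_b: Bystander, to be left alone: dropper bottle stowed inside the wide cabinet; 38 mm across, 102 mm tall. Origin: centre of its underside.
- bottle_c: Bystander, to be left alone: dropper bottle stowed inside the wide cabinet; 38 mm across, 102 mm tall. Origin: centre of its underside.
- bottle_d: Bystander, to be left alone: amber dropper bottle with a black pipette cap, standing on the counter to the left; 38 mm across, 102 mm tall. Origin: centre of its underside.
- bottle_e: Bystander, to be left alone: amber dropper bottle with a black pipette cap, standing on the counter to the right; 38 mm across, 102 mm tall. Origin: centre of its underside.
- vial_a: Bystander, to be left alone: small atomiser stowed inside the narrow cabinet; 18 mm across, 80 mm tall. Origin: centre of its underside.
- vial_b: Bystander, to be left alone: small atomiser stowed inside the narrow cabinet; 18 mm across, 80 mm tall. Origin: centre of its underside.
- label_roll: Bystander, to be left alone: roll of blank labels lying flat on top of the narrow cabinet; 64 mm across, 26 mm high. Origin: centre of its underside.
- beaker: Bystander, to be left alone: small glass beaker at the left; 47 mm across, 55 mm tall. Origin: centre of its underside.
- crimp_tin: Bystander, to be left alone: low round tin standing at the right; 59 mm across, 26 mm high. Origin: centre of its underside.
- atomiser: Bystander, to be left alone: slim atomiser standing at the left; 18 mm across, 80 mm tall. Origin: centre of its underside.

How it is judged:
By the outcome, as a careful person would: the job done as asked, in the order asked, and still so for the second after the job is handed in, with the robot touching nothing.
It also fails if it takes over 51 s, if anything falls off the work surface, if the arm or the gripper's body presses on something with over 40 N, if the wrist force passes 120 N, or if a joint passes its speed limit or range.

ROBOT

A 7-joint arm with a two-finger parallel gripper is mounted at the origin on a cart in front of the work surface, level with it; the furniture and walls round the work are solid. World frame = base frame: x ahead of the robot, y to its left, z up, the work surface at z = 0. Lengths are in m, angles in rad, forces in N, time in s.
With the tool pointing down it reaches from about 0.4 to 0.85 m from the base axis. Payload 10.4 kg.
Tool frame: the origin (TCP) lies at the very end of the fingers, on their centre line; the grasp point (between the pads) lies 19 mm behind it; z points along the fingers, y is the line along which they close (so a half turn about z gives the same grasp; the last joint's range is limited). The gripper opens to 85 mm and grips with 20 to 120 N. Pads are 22 mm wide; open, the fingers measure 114 mm over their backs; the gripper's body (76 mm by 85 mm) begins 54 mm behind the grasp point. The pads swing forward as they close: fully open they stand 13 mm farther back than shut.
Start: joints at [-1.165, 0.332, -0.065, 1.46, 0.022, 1.35, -0.088], TCP at [0.26, 0.568, 0.231] pointing down, gripper open.
Joint ranges: [-2.6, 2.6], [-0.5, 2.12], [-1.47, 1.34], [0.16, 2.42], [-1.27, 4.41], [0.06, 2.06], [-2.6, 2.6]. Speed limits (rad/s): [2.22, 2.22, 2.79, 2.79, 3.14, 3.14, 3.14].

INTERFACE

Orientations are given as [roll, pitch, yaw] about the fixed x, y, z axes, in that order (R = Rz(yaw) Ry(pitch) Rx(roll)).
In Python, from plant import robot gives the robot as it stands. The module is installed in compiled form; this text tells all that it offers.
- The arm moves only by the shell command python3 -m crank 'ROWS'. ROWS is JSON, a list of rows, each a list of 5 numbers: the finger opening in mm, from 0 to 85.4, then the shift along the world's x, y, z in units of 25 mm (1.0 is 25 mm), then the turn about the world's z in units of 6 degrees (1.0 is 6 degrees). In form: [[claw, x, y, z, roll], ...]. A call has 1 to 12 rows; each row is the pose to reach, as a shift and turn from the pose commanded when the call began; what a row does not reach only later rows make up. A row lasts 1/12 s, in which the tool goes at most 41.7 mm and 7.16 degrees, less where a joint would pass 70% of its speed; a pose out of reach is approached as far as the arm can. A call with a gripper value outside its range is refused whole. The fingers move at their own pace and stop on an object; the grip force is fixed at half the most. Time passes only in rows, so rows that repeat a pose let the fingers close. It gives the time, the measured TCP pose, the force, the opening and the grip force at its end, in the units of the state.
- robot.state(): the state, without advancing time (a new reading comes with each control period).
- robot.grab_frame(name): name is "side" or "top" or "wrist"; returns (picture, depth): 384x512x3 uint8, red, green, blue; 384x512 float32, m along the optical axis (not along the pixel's ray), 0 where there is no reading.
- robot.camera_info(name): a dict with "K" (3x3 intrinsics, pixels), "extrinsics" (4x4, takes a point from world to camera coordinates); the wrist camera has in their place "hand_eye" (4x4, takes a point from camera to tool coordinates, whose origin is the TCP and whose axes are the flange's). Camera axes: x right, y up, looking along -z (the intrinsics and any distortion apply to the point x, -y, -z); pixel columns grow to the right and rows downward; lengths in m; the calibration is good to about 2 mm. A picture is of the moment at which its call begins: read the wrist's pose just before it. camera_info takes no time and is no camera call.
- robot.job_done(): hands the job in; it is judged then, once.
The state is a dict: "t": time; "q": joint angles; "joint_vel": joint speeds; "joint_efforts": joint torques, N m; "eef_pos": TCP position; "tool_rot": TCP orientation; "ft_force": force on the tool from outside, world axes, zero at the start; "moment": the same for the moment, N m; "finger_gap": finger opening in m; "finger_force": force on a finger pad.
Only numpy, scipy, OpenCV 4.12 (cv2) and the standard library are available. Lean on these libraries where they do the work, as an engineer would, in place of code of your own. Each camera call takes 0.05 s, during which the arm holds its last target. There are 200 camera calls.

## Working session

There is one attempt and no reset: what is moved stays moved. The work goes in short steps, Python scripts to look and compute and a shell command to move; the robot and the scene stay as the last step left them, time stands still between calls to the robot, and variables do not carry over. Pictures are saved under pics/ and viewed, at most 10 in all, crops included, and the job is handed in when it is done.

```bash
mkdir -p pics
cat > h.py <<'E'
import numpy as np, cv2
from plant import robot
def snap(name,fn):
    p,d=robot.grab_frame(name); cv2.imwrite(f'pics/{fn}.png',p[:,:,::-1]); np.save(f'pics/{fn}.npy',d); return p,d
def world(name,d,us,vs):
    ci=robot.camera_info(name); K=np.array(ci['K']); Ti=np.linalg.inv(np.array(ci['extrinsics']))
    out=[]
    for u,v in zip(us,vs):
        z=d[v,u]; x=(u-K[0,2])/K[0,0]*z; y=(v-K[1,2])/K[1,1]*z
        out.append((Ti@[x,-y,-z,1])[:3])
    return np.array(out)
E
python3 - <<'E'
from h import *
s=robot.state(); print({k:np.round(s[k],3) for k in s})
for n in('side','top'):
    snap(n,n+'0'); ci=robot.camera_info(n); print({k:np.round(v,3).tolist() if not isinstance(v,str) else v for k,v in ci.items()})
E
```

```text
{'t': np.float64(0.0), 'q': array([-1.165,  0.333, -0.065,  1.461,  0.022,  1.35 , -0.088]), 'joint_vel': array([-0.   ,  0.001, -0.003, -0.   ,  0.   ,  0.001, -0.001]), 'joint_efforts': array([ 1.0000e-03, -6.2544e+01,  5.0000e-02, -3.9161e+01,  1.6000e-02,
        1.0000e-02,  0.0000e+00]), 'eef_pos': array([0.26 , 0.568, 0.231]), 'tool_rot': array([-3.14 ,  0.   ,  2.713]), 'ft_force': array([ 0.188,  0.488, -0.106]), 'moment': array([ 0.051,  0.004, -0.012]), 'finger_force': np.float64(0.0), 'finger_gap': np.float64(0.085)}
{'K': [[371.097, 0.0, 253.808], [0.0, 371.097, 193.023], [0.0, 0.0, 1.0]], 'extrinsics': [[-0.991, 0.13, 0.01, 0.594], [-0.094, -0.761, 0.642, -0.01], [0.091, 0.635, 0.767, -1.306], [0.0, 0.0, 0.0, 1.0]]}
{'K': [[459.38, 0.0, 256.394], [0.0, 459.38, 198.327], [0.0, 0.0, 1.0]], 'extrinsics': [[0.24, -0.971, -0.017, -0.118], [0.758, 0.177, 0.628, -0.54], [-0.606, -0.163, 0.778, -1.278], [0.0, 0.0, 0.0, 1.0]]}
```

View pics/side0.png

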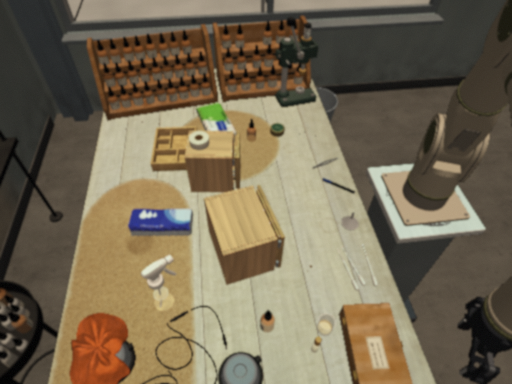

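View pics/top0.png

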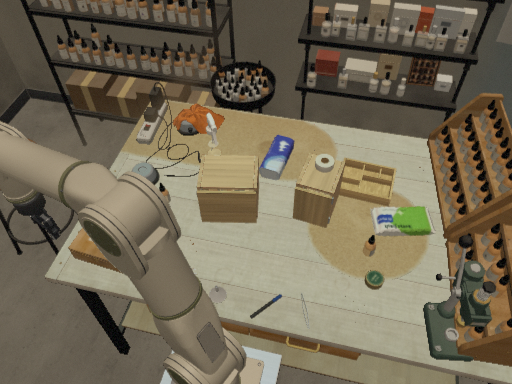

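Side view: wide cabinet at about (243,232), narrow one at (213,165), with bottle_d (267,320), beaker (325,325) and atomiser (317,343) to the left. Top view: wide cabinet front at about (229,205), narrow front at about (313,205), arm at the left. I'll measure from the depth next.

Run:
```python
from h import *
d=np.load('pics/top0.npy')
K=np.array(robot.camera_info('top')['K'])
vv,uu=np.mgrid[0:384,0:512]
P=world('top',d,uu.ravel(),vv.ravel()).reshape(384,512,3)
np.save('pics/P.npy',P)
m=(vv>130)&(vv<235)&(uu>185)&(uu<350)
top=m&(abs(P[...,2]-.176)<.006)
n,l,s,c=cv2.connectedComponentsWithStats(top.astype(np.uint8))
for i in range(1,n):
    if s[i,4]>150:
        q=P[l==i]; r=cv2.minAreaRect((q[:,:2]*1000).astype(np.float32)); print(s[i],'z',q[:,2].mean(),r,cv2.boxPoints(r).round().tolist())
# front faces
for name,(u0,u1,v0,v1) in dict(wide=(205,253,196,216),narrow=(300,326,200,216)).items():
    q=P[v0:v1,u0:u1].reshape(-1,3); c0=np.median(q,0); 
    qq=q[np.linalg.norm(q-c0,axis=1)<.15]; U,S,V=np.linalg.svd(qq-qq.mean(0),full_matrices=False); print(name,qq.mean(0),V[2],S[2]/len(qq)**.5, np.arctan2(V[2][1],V[2][0]))
p=cv2.imread('pics/top0.png')
cv2.imwrite('pics/topc.png',cv2.resize(p[145:235,185:345],None,fx=5,fy=5,interpolation=cv2.INTER_CUBIC))
```

```text
[ 296  153   49   41 1047] z 0.17576600255524943 ((723.4528198242188, -169.9853973388672), (130.9169158935547, 155.86532592773438), 83.10504150390625) [[638.0, -226.0], [793.0, -244.0], [809.0, -114.0], [654.0, -96.0]]
[ 197  155   62   35 1918] z 0.1756655798912355 ((659.5656127929688, 137.54913330078125), (159.02052307128906, 200.25880432128906), 12.200591087341309) [[561.0, 219.0], [603.0, 23.0], [758.0, 56.0], [716.0, 252.0]]
[197 190  59   5 164] z 0.17352078518707406 ((569.312744140625, 118.75846099853516), (16.523508071899414, 191.47177124023438), 11.33528995513916) [[542.0, 211.0], [580.0, 23.0], [596.0, 27.0], [559.0, 214.0]]
wide [0.5665152  0.11411045 0.10525796] [0.97932061 0.20219686 0.0068972 ] 0.00209340475385555 0.20360550689035817
narrow [ 0.62725864 -0.16372001  0.09953718] [-0.99140721  0.13079563 -0.002062  ] 0.0021301101288882904 3.0104209155282566
```

View pics/topc.png

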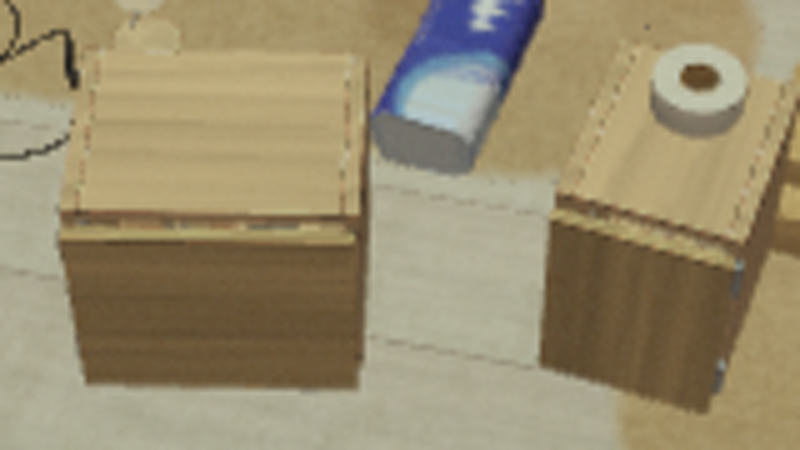

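Run:
```python
from h import *
d=np.load('pics/side0.npy')
print(world('side',d,[325,317,267,350,355,375,345,350,280,279,235],[322,345,320,220,270,268,310,185,241,262,188]).round(3))
# hinge side check: shiny hinge hardware; cabinet geometry
a=.207; ex=np.array([np.cos(a),np.sin(a)]); ey=np.array([-np.sin(a),np.cos(a)])
P=np.load('pics/P.npy')
q=P[196:216,200:256].reshape(-1,3); q=q[(q[:,2]>.03)&(q[:,2]<.165)]
print('face x\'',np.percentile(q[:,:2]@ex,[10,50,90]),'y\'',np.percentile(q[:,:2]@ey,[0,2,98,100]))
for xp,yp in ((.578,-.067),(.578,-.097),(.594,.097)): print(xp*ex+yp*ey)
```

```text
[[ 0.458  0.399  0.015]
 [ 0.504  0.469  0.062]
 [ 0.618  0.394  0.068]
 [ 0.295  0.085  0.023]
 [ 0.329  0.256  0.01 ]
 [ 0.261  0.251 -0.003]
 [ 0.411  0.392  0.064]
 [ 0.24  -0.08   0.001]
 [ 0.56   0.223  0.163]
 [ 0.554  0.22   0.044]
 [ 0.652 -0.103  0.016]]
face x' [0.57512401 0.57783056 0.58067177] y' [-0.09586678 -0.09229568  0.09009235  0.10249462]
[0.57943096 0.0532237 ]
[0.58559671 0.02386414]
[0.56138331 0.21701101]
```

```bash
python3 -m crank '[[0,0.5,-1,0,0.5],[0,1,-2,0,1],[0,1.5,-3,0,1.5],[0,2,-4,0,2],[0,2.5,-5,0,2.5],[0,3,-6,0,3],[0,3.5,-7,0,3.5],[0,4,-8,0,4],[0,4.5,-9,0,4.5],[0,5,-10,0,5],[0,5.25,-10.5,0,5.5],[0,5.25,-10.5,0,6.08]]'; python3 -m crank '[[0,0.5,-1,0,0],[0,1,-2,0,0],[0,1.5,-3,0,0],[0,2,-4,0,0],[0,2.5,-5,0,0],[0,3,-6,0,0],[0,3.5,-7,0,0],[0,4,-8,0,0],[0,4.5,-9,0,0],[0,5,-10,0,0],[0,5.25,-10.5,0,0],[0,5.25,-10.5,0,0]]'
python3 - <<'E'
from h import *
s=robot.state(); print({k:np.round(s[k],3) for k in s})
E
```

```text
t: 1.1
eef_pos: [0.393, 0.3023, 0.2312]
tool_rot: [-3.141, 0.0, -2.937]
ft_force: [-0.5, 0.1, 0.2]
finger_gap: 0.0
finger_force: 0.0
t: 2.1
eef_pos: [0.5231, 0.0396, 0.2311]
tool_rot: [-3.14, -0.0, -2.939]
ft_force: [-0.1, 0.6, -1.7]
finger_gap: 0.0001
finger_force: 0.0
{'t': np.float64(2.1), 'q': array([-0.491,  0.105,  0.353,  1.743, -0.036,  1.3  ,  1.644]), 'joint_vel': array([-0.034, -0.015, -0.055,  0.017, -0.006,  0.004, -0.058]), 'joint_efforts': array([ -0.054, -41.653,   1.505, -39.096,  -0.192,  -0.064,   0.773]), 'eef_pos': array([0.523, 0.04 , 0.231]), 'tool_rot': array([-3.14 , -0.   , -2.939]), 'ft_force': array([-0.056,  0.57 , -1.668]), 'moment': array([-0.003, -0.038,  0.037]), 'finger_force': np.float64(0.0), 'finger_gap': np.float64(0.0)}
```

```bash
python3 -m crank '[[0,0,0,-1,0],[0,0,0,-2,0],[0,0,0,-3,0],[0,0,0,-4,0],[0,0.4,0.08,-4,0],[0,0.8,0.16,-4,0],[0,1.2,0.25,-4,0],[0,1.4,0.29,-4,0],[0,1.4,0.29,-4,0],[0,1.4,0.29,-4,0]]'
python3 - <<'E'
from h import *
snap('side','side1');p=cv2.imread('pics/side1.png')
cv2.imwrite('pics/side1c.png',cv2.resize(p[150:300,170:340],None,fx=4,fy=4,interpolation=cv2.INTER_CUBIC))
E
```

```text
t: 2.93
eef_pos: [0.5569, 0.051, 0.1311]
tool_rot: [3.141, -0.001, -2.933]
ft_force: [0.7, -0.7, -0.3]
finger_gap: 0.0003
finger_force: 0.0
```

View pics/side1c.png

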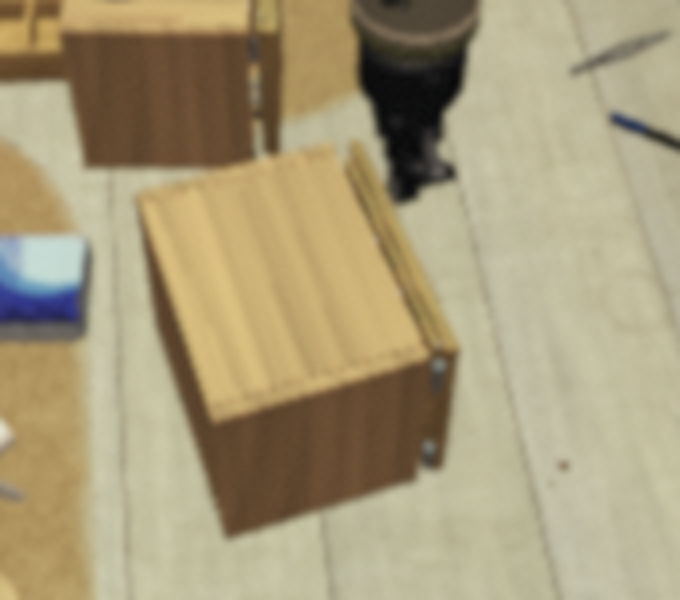

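The closed fingers stand just before the door near its free edge (fingertips at crop (405,195), door top edge (350,150) to (455,345)). I'll press in small steps.

```bash
python3 -m crank '[[0,0.1,0.02,0,0],[0,0.2,0.04,0,0],[0,0.3,0.06,0,0],[0,0.4,0.08,0,0],[0,0.4,0.08,0,0]]'; python3 -m crank '[[0,0.06,0.012,0,0],[0,0.1,0.02,0,0],[0,0.1,0.02,0,0]]'
```

```text
t: 3.4
eef_pos: [0.5671, 0.0527, 0.1312]
tool_rot: [3.141, -0.001, -2.934]
ft_force: [-4.5, -0.3, 2.0]
finger_gap: 0.0
finger_force: 0.0
t: 3.65
eef_pos: [0.5692, 0.0528, 0.131]
tool_rot: [3.142, -0.002, -2.934]
ft_force: [-4.4, -0.9, 2.3]
finger_gap: 0.0
finger_force: 0.0
```

```bash
python3 -m crank '[[0,0.05,0.01,0,0],[0,0.1,0.02,0,0],[0,0.1,0.02,0,0]]'; python3 -m crank '[[0,0.04,0.01,0,0],[0,0.08,0.016,0,0],[0,0.08,0.016,0,0]]'
```

```text
t: 3.9
eef_pos: [0.5716, 0.0532, 0.131]
tool_rot: [-3.141, -0.002, -2.934]
ft_force: [-4.4, -2.5, 1.3]
finger_gap: 0.0001
finger_force: 0.0
t: 4.15
eef_pos: [0.5719, 0.0531, 0.1305]
tool_rot: [3.141, -0.006, -2.934]
ft_force: [-13.2, -3.0, 3.3]
finger_gap: -0.0001
finger_force: 0.0
```

Force jumped to 13 N, so the door is at its inner stop and past release. Backing off.

```bash
python3 -m crank '[[0,-0.3,-0.06,0,0],[0,-0.7,-0.14,0,0],[0,-1.2,-0.25,0,0],[0,-1.8,-0.37,0,0],[0,-2.4,-0.5,0,0],[0,-3,-0.62,0,0],[0,-3.6,-0.75,0,0],[0,-4,-0.83,0,0],[0,-4,-0.83,0,0],[0,-4,-0.83,0,0]]'
python3 - <<'E'
from h import *
snap('side','side2');p=cv2.imread('pics/side2.png')
cv2.imwrite('pics/side2c.png',cv2.resize(p[150:300,170:340],None,fx=4,fy=4,interpolation=cv2.INTER_CUBIC))
p,d=snap('top','top2')
vv,uu=np.mgrid[140:240,180:300]
P=world('top',d,uu.ravel(),vv.ravel())
a=.207; ex=np.array([np.cos(a),np.sin(a)]); ey=np.array([-np.sin(a),np.cos(a)])
c=np.c_[P[:,:2]@ex,P[:,:2]@ey,P[:,2]]
for y in np.arange(-.1,.1,.02):
    q=c[(abs(c[:,1]-y)<.01)&(abs(c[:,2]-.174)<.007)&(c[:,0]<.588)]
    print(round(y,2),len(q),q.min(0).round(3) if len(q) else '',q.max(0).round(3) if len(q) else '')
E
```

```text
t: 4.98
eef_pos: [0.4747, 0.0336, 0.1317]
tool_rot: [3.141, 0.001, -2.934]
ft_force: [0.1, -0.2, 0.0]
finger_gap: 0.0005
finger_force: 0.0
-0.1 2 [ 0.458 -0.095  0.174] [ 0.461 -0.091  0.179]
-0.08 8 [ 0.458 -0.085  0.168] [ 0.466 -0.072  0.18 ]
-0.06 16 [ 0.457 -0.07   0.167] [ 0.481 -0.05   0.179]
-0.04 3 [ 0.459 -0.048  0.177] [ 0.465 -0.045  0.181]
-0.02 0  
0.0 0  
0.02 0  
0.04 0  
0.06 0  
0.08 0
```

View pics/side2c.png

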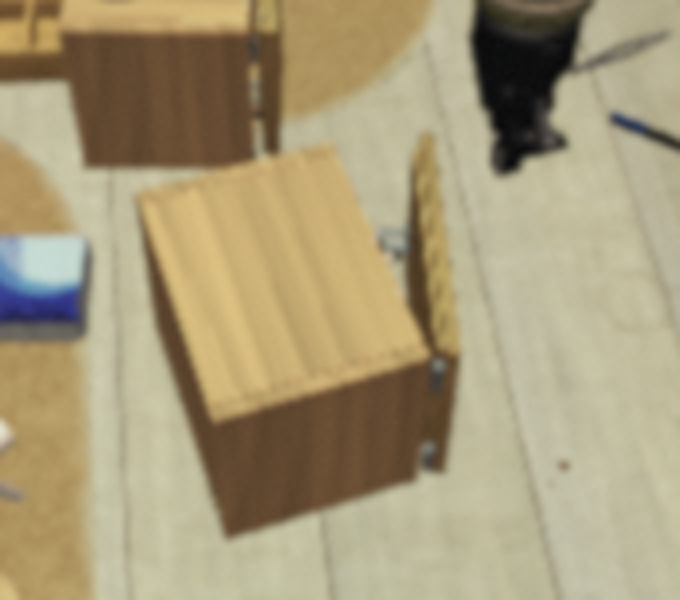

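The door stands ajar, free edge at crop (428,135), hook visible at (392,242), and the hand is clear in front. Next I go round the free edge.

```bash
python3 -m crank '[[0,0.22,-1.04,0,0],[0,0.44,-2.1,0,0],[0,0.66,-3.13,0,0],[0,1.6,-2.94,0,0],[0,2.6,-2.73,0,0],[0,3.5,-2.54,0,0],[0,4.32,-2.36,0,0],[0,4.32,-2.36,0,0],[0,4.32,-2.36,0,0]]'; python3 -m crank '[[0,-0.15,0.7,0,0],[0,-0.3,1.4,0,0],[0,-0.45,2.1,0,0],[0,-0.6,2.8,0,0],[0,-0.7,3.33,0,0],[0,-0.7,3.33,0,0]]'
python3 - <<'E'
from h import *
snap('side','side3');p=cv2.imread('pics/side3.png')
cv2.imwrite('pics/side3c.png',cv2.resize(p[150:300,170:340],None,fx=4,fy=4,interpolation=cv2.INTER_CUBIC))
E
```

```text
t: 5.83
eef_pos: [0.5832, -0.0254, 0.1306]
tool_rot: [-3.141, -0.001, -2.933]
ft_force: [-0.9, -0.2, -0.5]
finger_gap: 0.0001
finger_force: 0.0
t: 6.33
eef_pos: [0.5639, 0.0608, 0.1312]
tool_rot: [3.14, -0.0, -2.93]
ft_force: [-0.6, 0.5, -0.3]
finger_gap: -0.0003
finger_force: 0.0
```

View pics/side3c.png

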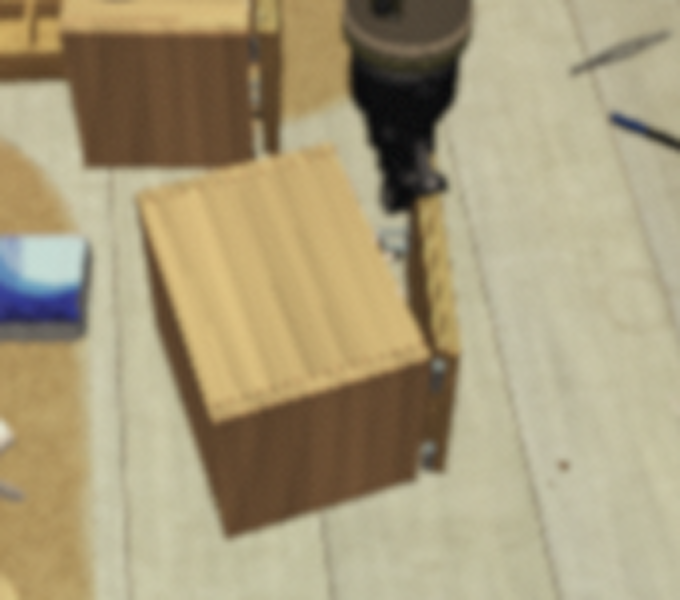

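Run:
```python
from h import *
a=.207; ex=np.array([np.cos(a),np.sin(a)]); ey=np.array([-np.sin(a),np.cos(a)])
H=.594*ex+.097*ey; s=robot.state()['eef_pos'][:2]
def C(t,r,o=.0115): return H+(r*-np.sin(t)+o*np.cos(t))*ex+(r*-np.cos(t)-o*np.sin(t))*ey
T=np.r_[.2,np.linspace(.3,1.72,24)]
for i,t in enumerate(T):
    c=C(t,.16); base=s if i<=12 else C(T[12],.16)
    print(i,round(t,2),((c-base)/.025).round(2),'yaw',round(-np.degrees(t-(0 if i<=12 else T[12]))/6,2),'reach',np.linalg.norm(c).round(3))
```

```text
0 0.2 [ 0.39 -0.07] yaw -1.91 reach 0.577
1 0.3 [-0.25 -0.08] yaw -2.86 reach 0.561
2 0.36 [-0.65 -0.06] yaw -3.45 reach 0.551
3 0.42 [-1.04 -0.02] yaw -4.04 reach 0.541
4 0.49 [-1.43  0.05] yaw -4.63 reach 0.532
5 0.55 [-1.82  0.14] yaw -5.22 reach 0.523
6 0.61 [-2.2   0.26] yaw -5.81 reach 0.514
7 0.67 [-2.57  0.4 ] yaw -6.4 reach 0.505
8 0.73 [-2.93  0.56] yaw -6.99 reach 0.496
9 0.79 [-3.28  0.75] yaw -7.58 reach 0.489
10 0.86 [-3.62  0.95] yaw -8.17 reach 0.481
11 0.92 [-3.94  1.18] yaw -8.76 reach 0.474
12 0.98 [-4.25  1.42] yaw -9.35 reach 0.468
13 1.04 [-0.29  0.26] yaw -0.59 reach 0.462
14 1.1 [-0.57  0.55] yaw -1.18 reach 0.457
15 1.16 [-0.83  0.85] yaw -1.77 reach 0.452
16 1.23 [-1.07  1.16] yaw -2.36 reach 0.448
17 1.29 [-1.3   1.49] yaw -2.95 reach 0.445
18 1.35 [-1.5   1.83] yaw -3.54 reach 0.443
19 1.41 [-1.67  2.18] yaw -4.13 reach 0.442
20 1.47 [-1.83  2.55] yaw -4.72 reach 0.441
21 1.53 [-1.97  2.92] yaw -5.31 reach 0.442
22 1.6 [-2.08  3.3 ] yaw -5.9 reach 0.443
23 1.66 [-2.16  3.69] yaw -6.49 reach 0.445
24 1.72 [-2.23  4.08] yaw -7.07 reach 0.448
```

The fingers stand behind the free edge, between door and carcass (crop (400,200)). Now the swing along the arc.

```bash
python3 -m crank '[[0,0,0,0,-1.1],[0,0,-0.03,0,-2.2],[0,-0.25,-0.08,0,-3.2],[0,-0.65,-0.06,0,-3.6],[0,-1.04,-0.02,0,-4.1],[0,-1.43,0.05,0,-4.6],[0,-1.82,0.14,0,-5.2],[0,-2.2,0.26,0,-5.8],[0,-2.57,0.4,0,-6.4],[0,-2.93,0.56,0,-7],[0,-3.28,0.75,0,-7.6],[0,-3.28,0.75,0,-7.6]]'
```

```text
t: 7.38
eef_pos: [0.4817, 0.0758, 0.1313]
tool_rot: [-3.142, -0.001, 2.55]
ft_force: [0.3, -0.1, -0.2]
finger_gap: -0.0001
finger_force: 0.0
```

```bash
python3 -m crank '[[0,-0.34,0.2,0,-0.6],[0,-0.66,0.43,0,-1.2],[0,-0.97,0.67,0,-1.8],[0,-1.26,0.93,0,-2.4],[0,-1.54,1.22,0,-3],[0,-1.8,1.52,0,-3.5],[0,-2.04,1.83,0,-4.1],[0,-2.27,2.16,0,-4.7],[0,-2.47,2.5,0,-5.3],[0,-2.64,2.85,0,-5.9],[0,-2.8,3.22,0,-6.5],[0,-2.8,3.22,0,-6.5]]'
python3 - <<'E'
from h import *
snap('side','side4');p=cv2.imread('pics/side4.png')
cv2.imwrite('pics/side4c.png',cv2.resize(p[150:300,200:400],None,fx=4,fy=4,interpolation=cv2.INTER_CUBIC))
E
```

```text
t: 8.38
eef_pos: [0.4128, 0.1574, 0.1314]
tool_rot: [3.141, -0.0, 1.873]
ft_force: [-0.2, -0.2, 0.4]
finger_gap: -0.0003
finger_force: 0.0
```

View pics/side4c.png

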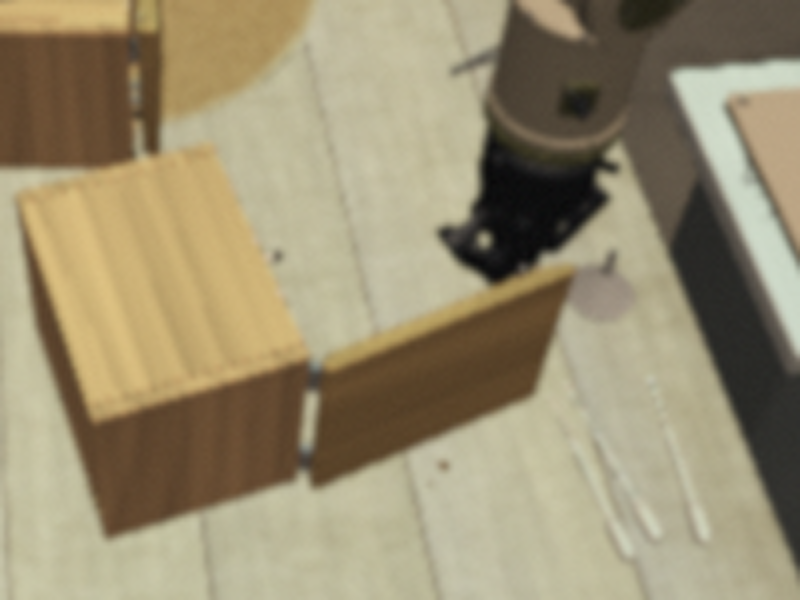

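The door is about square (crop: hinge (315,370), free edge (570,270)). A little further, then retreat sideways and up.

```bash
python3 -m crank '[[0,-0.1,0.2,0,-0.3],[0,-0.15,0.4,0,-0.6],[0,-0.2,0.6,0,-0.9],[0,-0.25,0.75,0,-1.2],[0,-0.28,0.85,0,-1.4],[0,-0.28,0.85,0,-1.4]]'; python3 -m crank '[[0,0.1,-0.4,0,0],[0,0.2,-1,0,0],[0,0.4,-2,0,0],[0,0.6,-3,0,0],[0,0.8,-4,0,0],[0,0.8,-4,1,0],[0,0.8,-4,2,0],[0,0.8,-4,3,0],[0,0.8,-4,4,0],[0,0.8,-4,4,0],[0,0.8,-4,4,0]]'
python3 - <<'E'
from h import *
snap('side','side5');p=cv2.imread('pics/side5.png')
cv2.imwrite('pics/side5c.png',cv2.resize(p[90:360,190:410],None,fx=2.2,fy=2.2,interpolation=cv2.INTER_CUBIC))
p,d=snap('top','top5')
vv,uu=np.mgrid[150:290,170:300]
P=world('top',d,uu.ravel(),vv.ravel())
a=.207; ex=np.array([np.cos(a),np.sin(a)]); ey=np.array([-np.sin(a),np.cos(a)])
c=np.c_[P[:,:2]@ex,P[:,:2]@ey,P[:,2]]
q=c[(abs(c[:,2]-.174)<.006)&(c[:,0]<.585)&(c[:,1]>.06)]
print(len(q)); r=cv2.minAreaRect((q[:,:2]*1000).astype(np.float32)); print(r)
cv2.imwrite('pics/top5c.png',cv2.resize(p[130:330,130:400,::-1],None,fx=2.5,fy=2.5))
E
```

```text
t: 8.93
eef_pos: [0.4064, 0.1774, 0.1314]
tool_rot: [3.141, 0.0, 1.728]
ft_force: [-0.2, -0.6, -0.1]
finger_gap: -0.0001
finger_force: 0.0
t: 9.85
eef_pos: [0.4267, 0.0769, 0.2324]
tool_rot: [3.139, -0.001, 1.727]
ft_force: [0.0, -1.1, -0.1]
finger_gap: 0.0001
finger_force: 0.0
65
((491.7431945800781, 109.99598693847656), (9.277685165405273, 184.6217803955078), 88.55328369140625)
```

View pics/side5c.png

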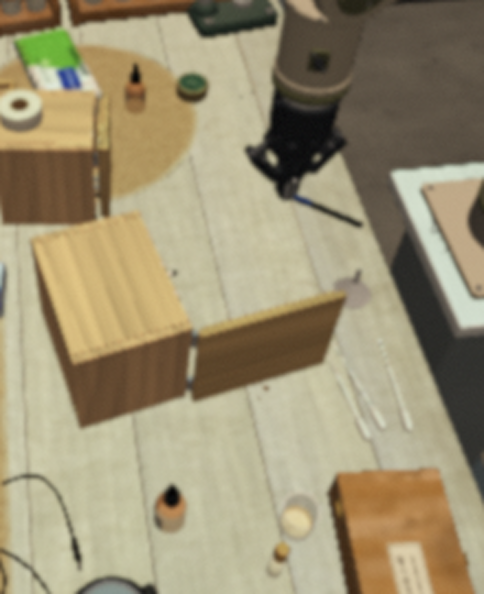

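View pics/top5c.png

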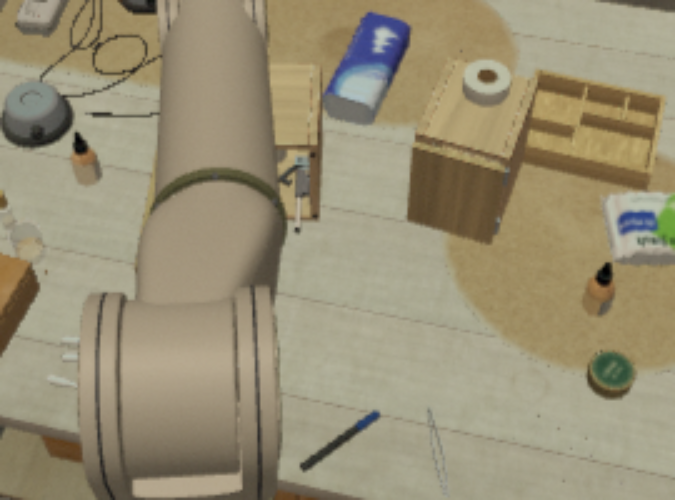

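The door is wide open and the hand clear; the narrow cabinet and bystanders look unmoved. I'll check the door angle from the side depth.

Run:
```python
from h import *
d=np.load('pics/side5.npy')
vv,uu=np.mgrid[242:256,290:335]
P=world('side',d,uu.ravel(),vv.ravel()); P=P[(P[:,2]>.03)&(P[:,2]<.16)]
c=P.mean(0);V=np.linalg.svd(P-c,full_matrices=False)[2];n=V[2]*np.sign(V[2][1]);S=((P-c)@n).std()
print(len(P),c,n,S,'theta',np.pi/2-(np.arctan2(n[1],n[0])-.207-np.pi/2) )
```

```text
602 [0.46181737 0.21708702 0.09553766] [-0.18616265  0.98251157 -0.00380613] 0.0008941093546080188 theta 1.590539886844397
```

```bash
python3 -c "
from plant import robot
print(robot.job_done())"
```

```text
the job is handed in; nothing more can be done
None
```

The wide cabinet's door is open to about 1.59 rad (about 91°), the narrow cabinet looks shut and the bystanders in view unmoved in the last pictures, the hand is clear, and the job was handed in at about 10 s on the robot's clock.

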